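# Brush the offcuts off the cutting bed

## Task

Take the bench brush from its rest and, touching the offcuts only with the brush, sweep all three scrap offcuts off the cutting bed into the sunken trough at its end, without shifting the side gauge, which is set for the next cut. Then set the brush back in its rest, standing on its bristles, let go of it, and leave everything else on the desk where it is.

Things in the scene. Friction and masses are not known exactly. Their poses are not given: they have to be found in the camera images.
- cutting_bed: Fixed grey cutting bed, 228 (x) by 385 (y) mm. Origin: on the worktop under the middle of the bed proper; x points away from the robot, y left, z up; sweep to -y. Black bed top 50 mm up, x +-100, y +-130 mm. Far side (x 100..114): aluminium fence 20 mm above the bed top; near side (x -100..-114): lip 8 mm above it. Both ends (y = 130; y = -130 at the trough) are open, without a rim.
- bed_centre (a point): Centre of the bed top, 50 mm above the worktop; axes as the cutting bed's.
- trough_floor (a point): Centre of the floor of the grey offcut trough at the bed's -y end, axes as the cutting bed's. The trough is open on top, inside 200 mm (x) by 118 mm (y); floor 6 mm above the worktop, 44 mm below the bed top. Its outer walls rise 12 mm above the bed top; on the bed's side the bed's own edge is its wall.
- gauge (a joint): Side gauge: steel stop block that slides along the fence; 0 to 0.06 m, growing towards the bed's +y (left). Its middle is at y = 50 mm + this value in the cutting bed's frame. It is only held by friction (about 1.5 N), so a push shifts it.
- gauge_stop (a point): Middle of the tip of the gauge's stop block, at x = 43 mm in the cutting bed's frame. From there the block, 16 mm wide in y, reaches back to the fence and rises 21 mm above the bed top; over the fence (bed x 92..120 mm) it carries a shoe 30 mm wide and a black knob, up to 38 mm above the bed top.
- brush: Loose bench brush, 0.16 kg. Origin: at the bristle tips under the middle of the head; x along the head, z up. Black bristle block 120 x 30 mm (x, y), 38 mm tall, stiff as a solid; wooden back on it 122 x 32 mm, z 38 to 62 mm; round 20 mm handle out to x = -160 mm, axis at z 50 to 55 mm. Mass centre about 10 mm from the origin towards the handle. Starts in the rest, handle towards the robot.
- brush_rest: Fixed shallow grey plastic tray 156 mm (x) by 68 mm (y), for the brush head. Origin: on the worktop under its centre; floor 4 mm thick, rim 6 mm wide and 12 mm above the worktop; inside 144 by 56 mm, so the head has 12 mm of play each way. The brush handle hangs out over the rim. It stands to the left or to the right of the cutting bed.
- offcut_bar: Loose brown board offcut, straight bar 80 x 24 x 16 mm (x, y, z), 35 g. Origin: centre of its underside. Starts on the bed near the fence, on the trough's side of the gauge.
- offcut_block: Loose brown board offcut, plain block 62 x 42 x 18 mm (x, y, z), 45 g. Origin: centre of its underside. Starts on the nearer half of the bed.
- offcut_L: Loose brown board offcut, L-shaped, 66 x 48 x 16 mm overall (x, y, z), 40 g. Origin: underside, at the middle of its overall rectangle. Starts on the nearer half of the bed.
- notes_box: Fixed black open box of note slips, 105 x 69 x 63 mm, standing on the worktop on the other side of the cutting bed from the brush rest; bystander. Origin: centre of its underside.
- calculator: Loose desk calculator 112 x 70 x 19 mm behind on the left; bystander. Origin: centre of its underside.
- sticky_pad: Loose pad of sticky notes 69 x 69 x 13 mm on the worktop beside the left end of the cutting bed; bystander. Origin: centre of its underside.
- marker: Loose marker 138 mm long, 18 mm thick, on the worktop beside the trough; bystander. Origin: underside, middle.

How it is judged:
On the way, in this order (a step that is already met when the one before it is completed fails the run):
1. the brush is lifted out of its rest (z of brush in the frame of brush_rest above 0.03 m and contact force between the fingers and brush above 1 N), for 0.2 s.
2. all three offcuts are in the trough while the brush is still held (x of offcut_bar in the frame of trough_floor between -0.103 and 0.103 m and y of offcut_bar in the frame of trough_floor between -0.062 and 0.062 m and z of each of offcut_bar, offcut_block, offcut_L in the frame of trough_floor below 0.042 m and x of offcut_block in the frame of trough_floor between -0.103 and 0.103 m and y of offcut_block in the frame of trough_floor between -0.062 and 0.062 m and x of offcut_L in the frame of trough_floor between -0.103 and 0.103 m and y of offcut_L in the frame of trough_floor between -0.062 and 0.062 m and contact force between the fingers and brush above 1 N), for 0.2 s.
At the end, for the whole second after the job is handed in: Offcuts still, inside the trough walls, origins below bed-top level; brush upright (0.1 rad), released and still on its rest's floor, origin within 18 mm of the rest's centre in its x and y and under 8 mm above the worktop; side gauge within 5 mm of its setting (x of offcut_bar in the frame of trough_floor between -0.103 and 0.103 m and y of offcut_bar in the frame of trough_floor between -0.062 and 0.062 m and z of each of offcut_bar, offcut_block, offcut_L in the frame of trough_floor below 0.042 m and x of offcut_block in the frame of trough_floor between -0.103 and 0.103 m and y of offcut_block in the frame of trough_floor between -0.062 and 0.062 m and x of offcut_L in the frame of trough_floor between -0.103 and 0.103 m and y of offcut_L in the frame of trough_floor between -0.062 and 0.062 m and linear speed of each of offcut_bar, offcut_block, offcut_L, brush below 0.02 m/s and x of brush in the frame of brush_rest between -0.018 and 0.018 m and y of brush in the frame of brush_rest between -0.018 and 0.018 m and z of brush in the frame of brush_rest below 0.008 m and angle between brush's own z axis and vertical below 0.1 rad and distance of gauge_stop from where it was at the start of the episode below 0.005 m); the robot touches nothing.
It fails at once if the robot touches an offcut with anything but the brush (contact force between any of the fingers, the arm and offcut_bar above 0.5 N or contact force between any of the fingers, the arm and offcut_block above 0.5 N or contact force between any of the fingers, the arm and offcut_L above 0.5 N).
It fails at once if the side gauge is shifted by more than 5 mm (distance of gauge_stop from where it was at the start of the episode above 0.005 m).
It fails at once if the calculator, sticky pad or marker is shifted by more than 20 mm (distance of any of calculator, sticky_pad, marker from where it was at the start of the episode above 0.02 m).
It also fails if it takes over 54 s, if anything falls off the work surface, if the arm or the gripper's body presses on something with over 40 N, if the wrist force passes 120 N, or if a joint passes its speed limit or range.

## Robot

A 6-joint arm with a two-finger parallel gripper is mounted at the origin on a cart in front of the work surface, level with it; the furniture and walls round the work are solid. World frame = base frame: x ahead of the robot, y to its left, z up, the work surface at z = 0. Lengths are in m, angles in rad, forces in N, time in s.
With the tool pointing down it reaches from about 0.3 to 0.875 m from the base axis. Payload 6.4 kg.
Tool frame: the origin (TCP) lies at the very end of the fingers, on their centre line; the grasp point (between the pads) lies 19 mm behind it; z points along the fingers, y is the line along which they close (so a half turn about z gives the same grasp; the last joint's range is limited). The gripper opens to 85 mm and grips with 20 to 120 N. Pads are 22 mm wide; open, the fingers measure 114 mm over their backs; the gripper's body (76 mm by 85 mm) begins 54 mm behind the grasp point. The pads swing forward as they close: fully open they stand 13 mm farther back than shut.
Start: joints at [0.909, 0.181, 1.607, -0, 1.354, -0.206], TCP at [0.253, 0.516, 0.231] pointing down, gripper open.
Joint ranges: [-2.99, 2.99], [-0.89, 2.07], [0.3, 2.58], [-1.14, 4.28], [0, 2.63], [-3.12, 3.12]. Speed limits (rad/s): [2.57, 2.57, 3.01, 3.14, 3.14, 3.14].

## Interface

Orientations are given as a unit quaternion [w, x, y, z].
In Python, from bench import telemetry, camera, ctrl, spotter gives the robot as it stands.
- The arm moves only by the tool send_rows, never from a script. Its argument "series" is a list of rows, each a list of 3 entries, a list of its own where there are three numbers: the turn, a rotation vector about the world's x, y, z in degrees, then the shift along the world's x, y, z in mm, then the closure, from -1 (fully open) to 1 (shut), so that 0 is half open. In form: [[[rx, ry, rz], [dx, dy, dz], gripper], ...]. A call has 1 to 10 rows; each row is the pose to reach, as a shift and turn from the pose commanded when the call began; what a row does not reach only later rows make up. A row lasts 1/8 s, in which the tool goes at most 62.5 mm and 10.7 degrees, less where a joint would pass 70% of its speed; a pose out of reach is approached as far as the arm can. A call with a gripper value outside its range is refused whole. The fingers move at their own pace and stop on an object; the grip force is fixed at half the most. Time passes only in rows, so rows that repeat a pose let the fingers close. It gives the time, the measured TCP pose, the force, the opening and the grip force at its end, in the units of the state.
- telemetry.get_obs(): the state, without advancing time (a new reading comes with each control period).
- camera(name): name is "scene" or "side" or "wrist"; returns a dict with "pixels" (420x560x3 uint8, red, green, blue), "camera_matrix" (3x3 intrinsics, pixels), "dist_coeffs" ([k1, k2, p1, p2, k3] as OpenCV has them; the pictures are not rectified), "xyz" and "orientation" of the camera in the world. Camera axes: x right, y up, looking along -z (the intrinsics and any distortion apply to the point x, -y, -z); pixel columns grow to the right and rows downward; lengths in m; the calibration is good to about 2 mm. A picture is of the moment at which its call begins. There is no depth.
- ctrl.hand_in(): hands the job in; it is judged then, once.
Trained networks look in the newest picture that a camera, given by its name, has taken for a name from the list of things; names that differ only in an ending like _2 or _b are one class to them, and where a whole thing is asked for, a point or a joint stands for the part that bears it (a point fixed in the world has none). Each returns a list of dicts, best first, with "conf" (0 to 1); they miss things now and then, are a little off and sometimes report something else, mostly with a low value. They report only what shows in the picture. A call takes as long as a camera call.
- spotter.boxes_of(thing, camera): "xyz" ([x, y, z] in m, in world coordinates, good to about 4 mm: the middle of the surface that is visible of it).
- spotter.landmark_of(thing, camera): "xyz" ([x, y, z] in m, in world coordinates, good to about 4 mm: a listed point, or the origin of a listed thing).
The state is a dict: "time_s": time; "q": joint angles; "dq": joint speeds; "joint_efforts": joint torques, N m; "eef_pos": TCP position; "eef_rot": TCP orientation; "wrist_force": force on the tool from outside, world axes, zero at the start; "torque": the same for the moment, N m; "opening": opening from 0.0 (shut) to 1.0 (fully open); "grasp_force": force on a finger pad.
Only numpy, scipy, OpenCV 4.12 (cv2) and the standard library are available. Lean on these libraries where they do the work, as an engineer would, in place of code of your own. Each camera call takes 0.05 s, during which the arm holds its last target. There are 200 camera calls.

## Working session

There is one attempt and no reset: what is moved stays moved. The work goes in short steps, Python scripts to look and compute and a tool call to move; the robot and the scene stay as the last step left them, time stands still between calls to the robot, and variables do not carry over. Pictures are saved under pics/ and viewed, at most 10 in all, crops included, and the job is handed in when it is done.

Besides the shell and the picture viewer there is one more tool, called after "Request:" in YAML: its name, and indented under it one key for each argument. send_rows: Moves the arm, as the interface text tells. Its arguments: {"type":"object","properties":{"series":{"type":"array","items":{"type":"array"}}},"required":["series"]}

```bash
mkdir -p pics && python3 - <<'E'
from bench import telemetry, camera, ctrl, spotter
import cv2, numpy as np
o=telemetry.get_obs(); print({k:np.round(v,3).tolist() for k,v in o.items()})
for c in ["scene","side"]:
    d=camera(c); cv2.imwrite(f"pics/{c}0.png",d["pixels"][:,:,::-1])
    print(c,np.round(d["xyz"],3),np.round(d["orientation"],3))
    for t in ["cutting_bed","bed_centre","trough_floor","gauge_stop","brush","brush_rest","offcut_bar","offcut_block","offcut_L","notes_box","calculator","sticky_pad","marker"]:
        r=spotter.landmark_of(t,c)[:2]
        print(t,[(np.round(x["xyz"],3).tolist(),round(x["conf"],2)) for x in r])
E
```

```text
{'time_s': 0.0, 'q': [0.909, 0.182, 1.608, 0.0, 1.354, -0.206], 'dq': [0.001, -0.001, -0.0, -0.0, -0.003, -0.001], 'joint_efforts': [-0.001, -44.486, -35.134, -0.0, 0.009, 0.0], 'eef_pos': [0.253, 0.516, 0.23], 'eef_rot': [-0.0, 0.226, 0.974, -0.001], 'wrist_force': [-0.355, -0.148, 0.205], 'torque': [-0.042, 0.034, 0.048], 'grasp_force': 0.0, 'opening': 1.002}
scene [ 0.071 -0.395  0.849] [ 0.845  0.308 -0.141 -0.413]
cutting_bed [([0.517, 0.037, -0.0], 0.7)]
bed_centre [([0.513, 0.032, 0.049], 0.97)]
trough_floor [([0.488, -0.152, 0.005], 0.67)]
gauge_stop [([0.569, 0.135, 0.06], 0.59)]
brush [([0.5, 0.414, 0.004], 0.84)]
brush_rest [([0.499, 0.406, -0.002], 0.77)]
offcut_bar []
offcut_block [([0.482, 0.107, 0.051], 0.71)]
offcut_L [([0.572, 0.134, 0.06], 0.6), ([0.67, 0.3, 0.003], 0.51)]
notes_box [([0.491, -0.374, 0.004], 0.85), ([0.467, 0.225, 0.0], 0.17)]
calculator [([0.67, 0.3, 0.002], 0.69)]
sticky_pad [([0.469, 0.226, 0.001], 0.79), ([0.493, -0.377, 0.004], 0.54)]
marker [([0.44, -0.231, 0.009], 0.75), ([0.67, 0.299, -0.001], 0.6)]
side [ 0.705 -0.518  0.988] [0.958 0.266 0.035 0.102]
cutting_bed [([0.515, 0.036, 0.004], 0.98)]
bed_centre [([0.516, 0.031, 0.048], 0.94), ([0.515, 0.036, 0.002], 0.57)]
trough_floor [([0.49, -0.156, 0.003], 0.58), ([0.544, -0.056, 0.049], 0.2)]
gauge_stop [([0.569, 0.131, 0.061], 0.46)]
brush [([0.499, 0.409, 0.006], 0.77)]
brush_rest [([0.502, 0.406, 0.004], 0.8)]
offcut_bar [([0.544, -0.06, 0.049], 0.63)]
offcut_block [([0.476, 0.107, 0.052], 0.88)]
offcut_L [([0.45, -0.018, 0.047], 0.72)]
notes_box [([0.488, -0.379, 0.0], 0.9), ([0.449, -0.019, 0.046], 0.45)]
calculator [([0.669, 0.298, 0.0], 0.63)]
sticky_pad []
marker [([0.441, -0.233, 0.009], 0.87)]
```

View pics/scene0.png

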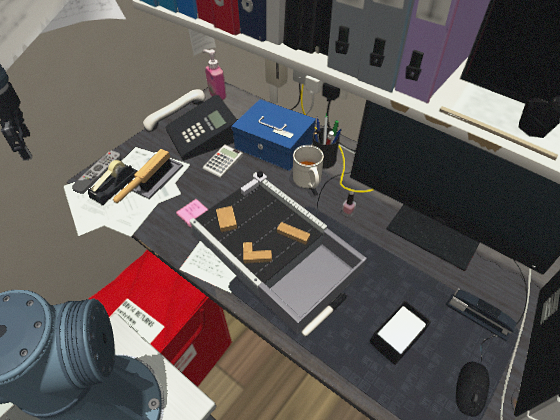

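View pics/side0.png

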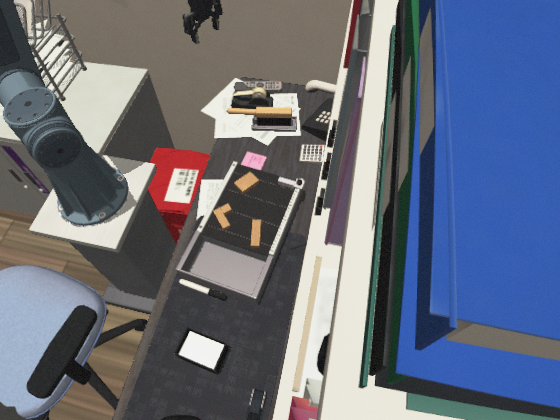

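The scene view shows the brush and rest at about (150,170), next to a tape dispenser at (110,185). The block is at (226,217), the L at (257,255), the bar at (293,232), the gauge at (258,180), and the trough at (315,280). The side view agrees, with offcuts at (246,182), (222,215) and (256,232). Next I'll rectify these views to get the bed, brush and offcut angles.

```bash
cat > h.py <<'E'
import cv2, numpy as np
from scipy.spatial.transform import Rotation as R
from bench import telemetry, camera, ctrl, spotter
def proj(d,P):
    w,x,y,z=d["orientation"]; M=R.from_quat([x,y,z,w]).as_matrix()
    p=(np.asarray(P,float).reshape(-1,3)-d["xyz"])@M*[1,-1,-1]
    return cv2.projectPoints(p,np.zeros(3),np.zeros(3),np.array(d["camera_matrix"]),np.array(d["dist_coeffs"],float))[0].reshape(-1,2)
def top(d,x0,x1,y0,y1,z,s=1.):
    # image: up = +x world, left = +y world
    X=x1-(np.arange(int((x1-x0)*1000*s)))/1000/s; Y=y1-(np.arange(int((y1-y0)*1000*s)))/1000/s
    yy,xx=np.meshgrid(Y,X); P=np.stack([xx,yy,0*xx+z],-1)
    m=proj(d,P).reshape(xx.shape+(2,)).astype(np.float32)
    return cv2.remap(d["pixels"][:,:,::-1].copy(),m[...,0],m[...,1],cv2.INTER_CUBIC)
E
python3 - <<'E'
from h import *
s=camera("scene"); a=camera("side"); w=camera("wrist")
bed=lambda d:top(d,.37,.67,-.25,.15,.066)
br=lambda d:top(d,.3,.6,.24,.54,.062)
B=np.vstack([np.hstack([bed(s),br(s)]),np.hstack([bed(a),br(a)])])
cv2.imwrite("pics/top.png",B)
cv2.imwrite("pics/wrist0.png",w["pixels"][:,:,::-1])
print(np.round(w["xyz"],3),np.round(w["orientation"],3))
E
```

```text
[0.184 0.55  0.375] [ 0.839 -0.126 -0.079  0.524]
```

View pics/top.png

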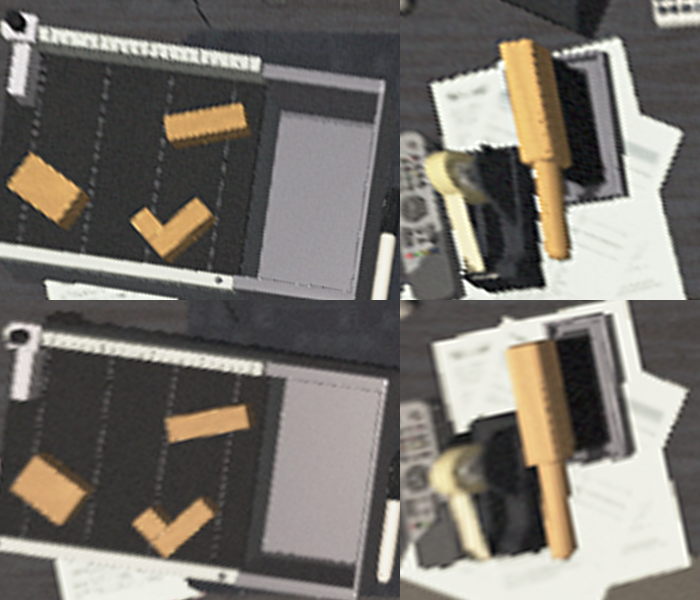

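View pics/wrist0.png

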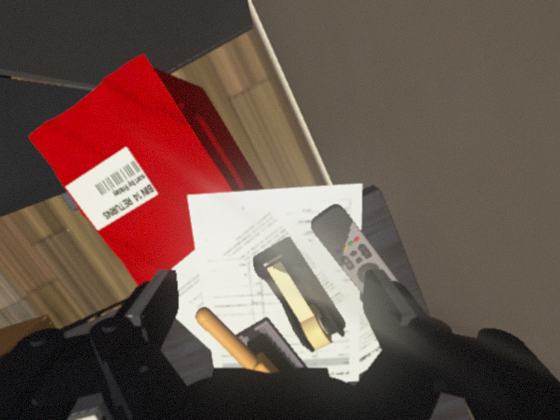

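The rectified views put the brush head at about (0.498, 0.408) with a yaw of about 8.5°. The bed's yaw is about -7.7°. A tape dispenser stands close to the left of the handle, around (500,215) in the top panels, and in the wrist view the handle's end is at (205,315). I'll move above the brush and look down.

Request:
send_rows:
  series:
    - [[0,0,9],[50,-25,0],-0.4]
    - [[0,0,18],[105,-55,0],-0.4]
    - [[0,0,27],[160,-84,0],-0.4]
    - [[0,0,34.6],[200,-108,0],-0.4]
    - [[0,0,34.6],[216,-112,0],-0.4]
    - [[0,0,34.6],[216,-112,0],-0.4]

```text
time_s: 2.3
eef_pos: [0.4695, 0.4042, 0.231]
eef_rot: [-0.0, -0.072, 0.997, 0.0]
wrist_force: [-0.5, 0.4, 0.8]
opening: 0.698
grasp_force: 0.0
```

```bash
python3 - <<'E'
from h import *
w=camera("wrist"); cv2.imwrite("pics/wrist1.png",w["pixels"][:,:,::-1])
print(np.round(w["xyz"],3),np.round(w["orientation"],3))
o=telemetry.get_obs(); print(o["eef_pos"],o["eef_rot"],o["opening"],o["time_s"])
for t in ["brush","brush_rest"]:
    print(t,[(np.round(x["xyz"],3).tolist(),round(x["conf"],2)) for x in spotter.landmark_of(t,"wrist")[:2]])
E
```

```text
[0.394 0.393 0.375] [ 0.646 -0.097 -0.112  0.748]
[0.4684636  0.40478865 0.23103306] [-4.67737174e-04 -7.33026735e-02  9.97309626e-01  9.07264283e-05] 0.7007434718824598 2.35
brush [([0.499, 0.411, 0.004], 0.85)]
brush_rest [([0.501, 0.41, 0.002], 0.76)]
```

View pics/wrist1.png

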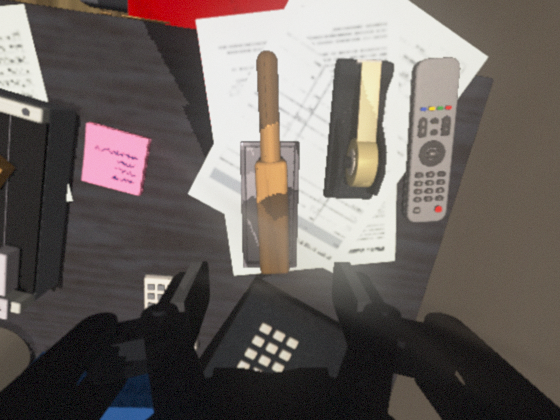

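The wrist view shows the brush in the rest, with the handle tip at (266,52), the neck at (269,160) and the head end at (274,270). The dispenser at (355,130) is about 60 mm clear. I'll work out the handle axis precisely.

```bash
cat >> h.py <<'E'
def unproj(d,uv,z):
    w,x,y,q=d["orientation"]; M=R.from_quat([x,y,q,w]).as_matrix()
    n=cv2.undistortPoints(np.array(uv,float).reshape(-1,1,2),np.array(d["camera_matrix"]),np.array(d["dist_coeffs"],float)).reshape(-1,2)
    r=np.c_[n[:,0],-n[:,1],-np.ones(len(n))]@M.T
    return np.array(d["xyz"])+r*((z-d["xyz"][2])/r[:,2])[:,None]
E
python3 - <<'E'
from h import *
d=camera("wrist"); im=d["pixels"].astype(int)
hsv=cv2.cvtColor(d["pixels"],cv2.COLOR_RGB2HSV)
m=((hsv[...,0]>5)&(hsv[...,0]<22)&(hsv[...,1]>100)&(hsv[...,2]>40)).astype(np.uint8)
m=cv2.morphologyEx(m,cv2.MORPH_OPEN,np.ones((3,3)))
n,l,s,c=cv2.connectedComponentsWithStats(m[40:280,240:305]); k=1+np.argmax(s[1:,4]); print(s[k])
for a,b,z in [(60,120,.06),(175,260,.066)]:
    P=[]
    for r in range(a,b,10):
        cc=240+np.where(l[r-40]==k)[0]
        if len(cc)>5: P.append([(cc[0]+cc[-1])/2,r,cc[-1]-cc[0]])
    P=np.array(P); W=unproj(d,P[:,:2],z); p=np.polyfit(W[:,0],W[:,1],1)
    print(np.round(np.c_[W[:,:2],P[:,2]],3)[::2].tolist(),"yaw",np.degrees(np.arctan(p[0])))
print("tip/neck/end",unproj(d,[[266,51],[269,160],[274,272]],.06))
E
```

```text
[  14   82   32   84 1776]Traceback (most recent call last):
  File "<stdin>", line 12, in <module>
IndexError: too many indices for array: array is 1-dimensional, but 2 were indexed
```

```bash
python3 - <<'E'
from h import *
d=camera("wrist"); im=d["pixels"].astype(int)
for r in (70,90,110,150,185,200,240,260):
    row=im[r,245:300]; cc=245+np.where((row[:,0]-row[:,2]>22))[0]
    W=unproj(d,[[(cc[0]+cc[-1])/2,r]],.054 if r<160 else .066)[0] if len(cc) else None
    print(r,len(cc),cc[[0,-1]] if len(cc) else "",W)
print("tip/neck/end",unproj(d,[[266,51],[269,160],[274,272]],.06))
E
```

```text
70 20 [256 275] [0.35229682 0.38366718 0.054     ]
90 20 [257 276] [0.36942478 0.38714665 0.054     ]
110 19 [258 276] [0.38720444 0.39026796 0.054     ]
150 20 [259 278] [0.4245758  0.39733475 0.054     ]
185 33 [254 286] [0.45699136 0.40377063 0.066     ]
200 32 [254 285] [0.47225783 0.40557332 0.066     ]
240 30 [257 286] [0.51466825 0.41408956 0.066     ]
260 30 [258 287] [0.53717253 0.41860851 0.066     ]
tip/neck/end [[0.33737616 0.38201361 0.06      ]
 [0.43353116 0.39921228 0.06      ]
 [0.55406389 0.42291634 0.06      ]]
```

Request:
send_rows:
  series:
    - [[0,0,2.2],[-40,-6,-10],-0.4]
    - [[0,0,2.2],[-57,-9,-60],-0.4]
    - [[0,0,2.2],[-57,-9,-115],-0.4]
    - [[0,0,2.2],[-57,-9,-165],-0.4]
    - [[0,0,2.2],[-57,-9,-195],-0.4]
    - [[0,0,2.2],[-57,-9,-195],0.2]
    - [[0,0,2.2],[-57,-9,-195],1]
    - [[0,0,2.2],[-57,-9,-195],1]
    - [[0,0,2.2],[-57,-9,-195],1]
    - [[0,0,2.2],[-57,-9,-195],1]

```text
time_s: 3.8
eef_pos: [0.413, 0.3962, 0.0381]
eef_rot: [0.001, -0.093, 0.996, 0.001]
wrist_force: [-2.2, 0.4, 6.3]
opening: 0.21
grasp_force: 59.3
```

Request:
send_rows:
  series:
    - [[0,0,0],[0,0,25],1]
    - [[0,0,0],[0,0,60],1]
    - [[0,0,0],[0,0,95],1]
    - [[0,0,0],[0,0,130],1]
    - [[0,0,-6],[0,-40,130],1]
    - [[0,0,-12],[0,-90,130],1]
    - [[0,0,-19],[0,-140,130],1]
    - [[0,0,-19],[0,-185,130],1]
    - [[0,0,-19],[0,-216,130],1]
    - [[0,0,-19],[0,-216,130],1]

```text
time_s: 5.05
eef_pos: [0.4122, 0.1777, 0.1666]
eef_rot: [0.0, 0.074, 0.997, -0.0]
wrist_force: [0.2, 0.1, -1.4]
opening: 0.215
grasp_force: 59.2
```

```bash
python3 - <<'E'
from h import *
o=telemetry.get_obs(); print(o["eef_pos"],o["eef_rot"],o["opening"],o["grasp_force"],o["time_s"])
v=[]
for c in ["scene","side"]:
    d=camera(c); v.append(d)
    for t in ["brush","brush_rest","offcut_block"]:
        print(t,[(np.round(x["xyz"],3).tolist(),round(x["conf"],2)) for x in spotter.landmark_of(t,c)[:1]])
# expected brush outline, level brush
p=np.array(o["eef_pos"]); yaw=np.radians(-8.3); X=np.array([np.cos(yaw),np.sin(yaw),0]);Y=np.array([-np.sin(yaw),np.cos(yaw),0])
org=p+X*.085-[0,0,.034]
out=[]
for d in v:
    im=d["pixels"][:,:,::-1].copy()
    im=cv2.resize(im,None,fx=2,fy=2,interpolation=cv2.INTER_CUBIC)
    for z in (0,.038,.062):
        q=[org+X*sx*.061+Y*sy*.016+[0,0,z] for sx,sy in ((1,1),(1,-1),(-1,-1),(-1,1))]
        cv2.polylines(im,[(proj(d,q)*2).astype(int)],True,(0,255,0),1)
    c=(proj(d,[org])[0]*2).astype(int); out.append(im[max(0,c[1]-220):c[1]+220,max(0,c[0]-200):c[0]+200][:440,:400])
h=min(o.shape[0] for o in out); cv2.imwrite("pics/lift.png",np.hstack([o[:h] for o in out]))
E
```

```text
[0.41216172 0.17771186 0.16660039] [ 2.88771706e-04  7.41823996e-02  9.97244646e-01 -6.19000943e-05] 0.21528933811228324 59.229644536972046 5.05
brush [([0.499, 0.167, 0.131], 0.78)]
brush_rest [([0.5, 0.409, -0.0], 0.91)]
offcut_block [([0.48, 0.106, 0.049], 0.82)]
brush [([0.494, 0.168, 0.131], 0.82)]
brush_rest [([0.503, 0.407, 0.004], 0.74)]
offcut_block [([0.475, 0.108, 0.05], 0.58)]
```

View pics/lift.png

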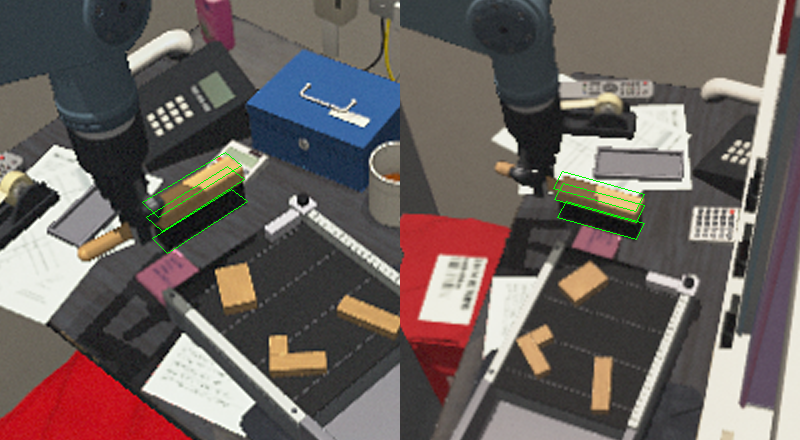

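The brush is level in the grip and matches the predicted outline. I'll lower it at the bed's left end behind the block.

Request:
send_rows:
  series:
    - [[0,0,0],[0,0,-30],1]
    - [[0,0,0],[0,0,-55],1]
    - [[0,0,0],[0,0,-70],1]
    - [[0,0,0],[0,0,-79],1]
    - [[0,0,0],[0,0,-79],1]

```text
time_s: 6.08
eef_pos: [0.412, 0.1794, 0.0871]
eef_rot: [-0.0, 0.072, 0.997, -0.0]
wrist_force: [0.0, 0.5, -1.1]
opening: 0.215
grasp_force: 59.1
```

```bash
cat > ov.py <<'E'
from h import *
def overlay(name,views=("scene","side"),tool=(.085,.034),yaw=-8.3):
    o=telemetry.get_obs(); p=np.array(o["eef_pos"]); a=np.radians(yaw)
    X=np.array([np.cos(a),np.sin(a),0]);Y=np.array([-np.sin(a),np.cos(a),0]); org=p+X*tool[0]-[0,0,tool[1]]
    C=np.array([.515,.033,.05]); print("brush in bed mm",np.round([(org-C)@X*1e3,(org-C)@Y*1e3,(org-C)[2]*1e3],1))
    out=[]
    for c in views:
        d=camera(c)
        for t in ("offcut_bar","offcut_block","offcut_L","gauge_stop","brush"):
            r=spotter.landmark_of(t,c)[:1]
            for x in r: w=np.array(x["xyz"])-C; print(c,t,"bed mm",np.round([w@X*1e3,w@Y*1e3,w[2]*1e3]),round(x["conf"],2))
        im=cv2.resize(d["pixels"][:,:,::-1].copy(),None,fx=2,fy=2,interpolation=cv2.INTER_CUBIC)
        k=(proj(d,[C-Y*.06])[0]*2).astype(int); out.append(im[max(0,k[1]-220):k[1]+220,max(0,k[0]-200):k[0]+200])
    h=min(i.shape[0] for i in out); cv2.imwrite(f"pics/{name}.png",np.hstack([i[:h] for i in out]))
E
python3 -c "
from ov import *
overlay('down')"
```

```text
brush in bed mm [-38.  130.    3.1]
scene offcut_bar bed mm [ 48. -78.  -3.] 0.89
scene offcut_block bed mm [-40.  67.   3.] 0.66
scene offcut_L bed mm [-52. -64.  -3.] 0.97
scene gauge_stop bed mm [ 48. -79.  -7.] 0.68
scene brush bed mm [-37. 129.   3.] 0.74
side offcut_bar bed mm [ 44. -88.  -1.] 0.48
side offcut_block bed mm [-48.  69.   2.] 0.65
side offcut_L bed mm [-55. -60.  -5.] 0.58
side gauge_stop bed mm [ 41. 105.  12.] 0.49
side brush bed mm [-36. 130.   3.] 0.59
```

View pics/down.png

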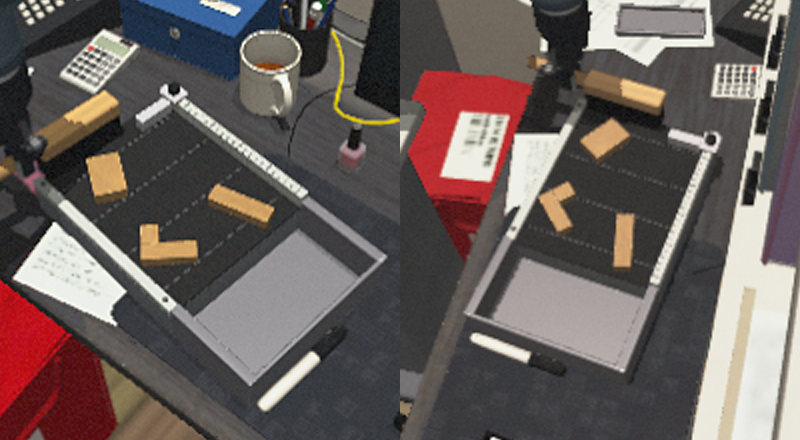

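The brush stands behind the block, at (75,130) in the left view and (620,85) in the right, with no contact. The gauge at (155,105) is clear. I'll start sweeping the near lane.

Request:
send_rows:
  series:
    - [[0,0,0],[-1.7,-12,0],1]
    - [[0,0,0],[-4,-27,0],1]
    - [[0,0,0],[-6.5,-45,0],1]
    - [[0,0,0],[-9.2,-63,0],1]
    - [[0,0,0],[-11.8,-81,0],1]
    - [[0,0,0],[-14.4,-99,0],1]
    - [[0,0,0],[-17,-117,0],1]
    - [[0,0,0],[-19.7,-135,0],1]
    - [[0,0,0],[-22.3,-153,0],1]
    - [[0,0,0],[-24.9,-171,0],1]

```text
time_s: 7.92
eef_pos: [0.3865, 0.007, 0.0872]
eef_rot: [-0.0, 0.073, 0.997, -0.0]
wrist_force: [0.8, 1.1, -2.8]
opening: 0.213
grasp_force: 59.1
```

Request:
send_rows:
  series:
    - [[0,0,0],[-2,-14,0],1]
    - [[0,0,0],[-4.4,-30,0],1]
    - [[0,0,0],[-6.7,-46,0],1]
    - [[0,0,0],[-9,-62,0],1]
    - [[0,0,0],[-11.4,-78,0],1]
    - [[0,0,0],[-13.7,-94,0],1]
    - [[0,0,0],[-16,-110,0],1]
    - [[0,0,0],[-17.5,-120,0],1]
    - [[0,0,0],[-17.5,-120,0],1]

```text
time_s: 9.05
eef_pos: [0.3677, -0.112, 0.0877]
eef_rot: [-0.002, 0.072, 0.997, 0.0]
wrist_force: [-9.0, 1.3, 9.1]
opening: 0.217
grasp_force: 69.3
```

```bash
python3 -c "
from ov import *
overlay('sw1')"
```

```text
brush in bed mm [ -39.9 -164.7    3.7]
scene offcut_bar bed mm [  61. -131.   -3.] 0.46
scene offcut_block bed mm [ -23. -188.  -29.] 0.64
scene offcut_L bed mm [ -69. -174.  -13.] 0.67
scene brush bed mm [ -42. -125.   15.] 0.95
side offcut_bar bed mm [  61. -139.   -1.] 0.71
side offcut_block bed mm [ -27. -191.  -26.] 0.87
side offcut_L bed mm [ -75. -211.  -31.] 0.62
side gauge_stop bed mm [-67. 370. -48.] 0.57
side brush bed mm [ -40. -126.   18.] 0.85
```

View pics/sw1.png

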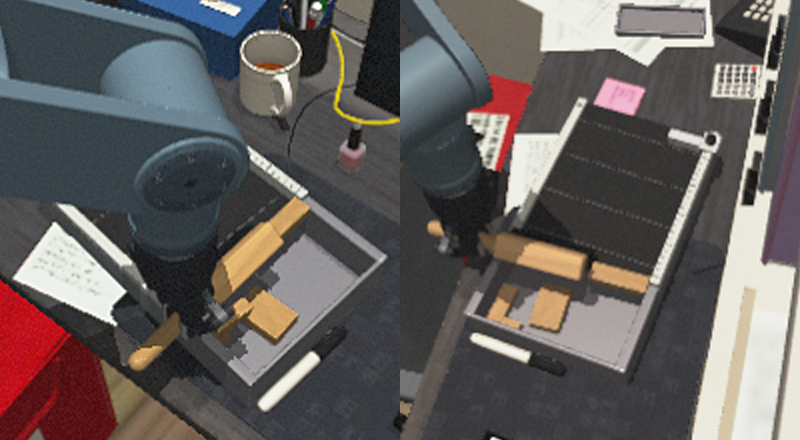

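The near lane is cleared: the block is in the trough at (265,315) and the L is leaning there at (235,320). The bar, now at (300,225) in the left view, has turned crosswise and jammed between the brush's end and the fence, twisting the brush in the grip. I'll ease off towards -x, lift, and check.

Request:
send_rows:
  series:
    - [[0,0,0],[-4,6,0],1]
    - [[0,0,0],[-6,14,2],1]
    - [[0,0,0],[-6,18,15],1]
    - [[0,0,0],[-6,18,40],1]
    - [[0,0,0],[-6,18,70],1]
    - [[0,0,0],[-6,18,70],1]

```text
time_s: 10.4
eef_pos: [0.3648, -0.0947, 0.1594]
eef_rot: [0.002, 0.073, 0.997, -0.001]
wrist_force: [-0.2, 0.4, -1.9]
opening: 0.211
grasp_force: 59.5
```

```bash
python3 -c "
from ov import *
overlay('sw2')
for c in ('scene','side'):
  print([(np.round(x['xyz'],3),round(x['conf'],2)) for x in spotter.boxes_of('brush',c)[:1]])"
```

```text
brush in bed mm [ -45.2 -148.1   75.4]
scene offcut_block bed mm [ -22. -187.  -27.] 0.8
scene offcut_L bed mm [ -75. -216.  -28.] 0.63
scene brush bed mm [ -42. -116.   91.] 0.96
side offcut_bar bed mm [  55. -162.  -29.] 0.52
side offcut_block bed mm [ -28. -190.  -26.] 0.91
side offcut_L bed mm [ -72. -213.  -32.] 0.79
side gauge_stop bed mm [ 41. 106.  12.] 0.74
side brush bed mm [ -44. -116.   87.] 0.76
[(array([ 0.433, -0.101,  0.182]), 0.85)]
[(array([ 0.451, -0.105,  0.179]), 0.7)]
```

View pics/sw2.png

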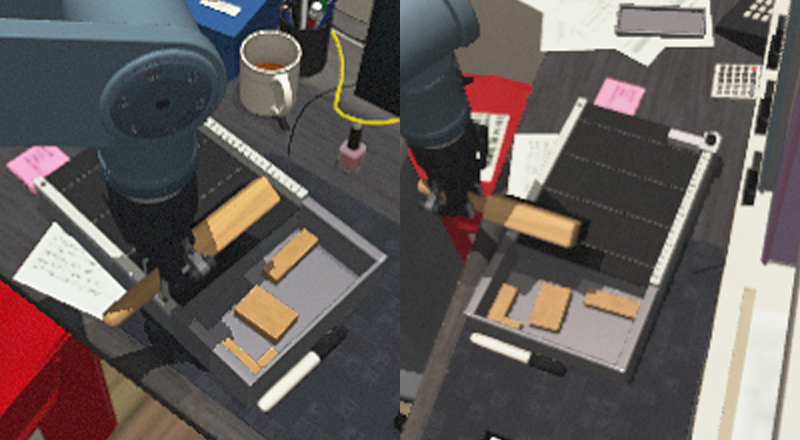

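All three offcuts now lie in the trough: block (265,315), L (245,355) and bar (290,255). The gauge has not moved. The brush has rolled about 38° in the grip, with its bristles swung towards +y. I'll carry it over the empty bed, counter-tilt it, stand it there, and regrip it square.

Request:
send_rows:
  series:
    - [[0,0,0],[5,34,10],1]
    - [[-9,1.3,0],[10,68,10],1]
    - [[-18,2.6,0],[15,102,5],1]
    - [[-27,3.9,0],[20,136,0],1]
    - [[-35.6,5.2,0],[20,136,0],1]
    - [[-35.6,5.2,0],[20,136,0],1]
    - [[-35.6,5.2,0],[20,136,0],1]

```text
time_s: 11.98
eef_pos: [0.3837, 0.0423, 0.1572]
eef_rot: [-0.023, 0.069, 0.949, -0.307]
wrist_force: [-0.0, -0.4, -0.9]
opening: 0.209
grasp_force: 59.9
```

```bash
cat > br.py <<'E'
from h import *
def brush(name,off,yaw=-8.3):
    o=telemetry.get_obs(); p=np.array(o["eef_pos"]); w,x,y,z=o["eef_rot"]; T=R.from_quat([x,y,z,w]).as_matrix()
    a=np.radians(yaw); X=np.array([np.cos(a),np.sin(a),0]);Y=np.array([-np.sin(a),np.cos(a),0])
    H=p-T[:,2]*.018; org=H+X*off-[0,0,.052]; print("tcp",p,"H",H,"org",org,"t",o["time_s"],"up",-T[:,2])
    out=[]
    for c in ("scene","side"):
        d=camera(c); r=spotter.landmark_of("brush",c)[:1]
        for q in r: print(c,"brush",np.round(q["xyz"],3),q["conf"])
        s=3; im=cv2.resize(d["pixels"][:,:,::-1].copy(),None,fx=s,fy=s,interpolation=cv2.INTER_CUBIC)
        for zz in (0,.038,.062):
            q=[org+X*sx*.061+Y*sy*.016+[0,0,zz] for sx,sy in ((1,1),(1,-1),(-1,-1),(-1,1))]
            cv2.polylines(im,[(proj(d,q)*s).astype(int)],True,(0,255,0),1)
        k=(proj(d,[org-X*.04+[0,0,.04]])[0]*s).astype(int); out.append(im[max(0,k[1]-200):k[1]+200,max(0,k[0]-200):k[0]+200])
    h=min(i.shape[0] for i in out); cv2.imwrite(f"pics/{name}.png",np.hstack([i[:h] for i in out]))
E
python3 -c "
from br import *
brush('tilt',.085)"
```

```text
tcp [0.38374037 0.04225072 0.15720027] H [0.38527139 0.0526815  0.17178982] org [0.46938108 0.04041122 0.11978982] t 11.975 up [0.08505682 0.57948765 0.81053032]
scene brush [0.476 0.044 0.124] 0.78
side brush [0.475 0.04  0.125] 0.63
```

View pics/tilt.png

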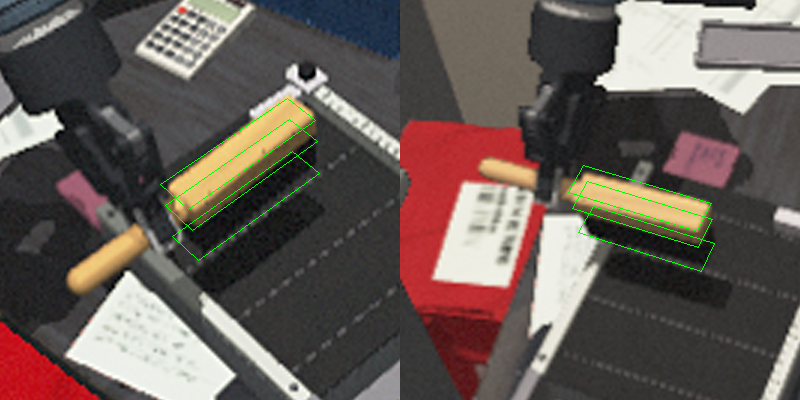

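The overlay shows the brush nearly upright, with the head at about (245,150) and (645,205), sitting some 5 mm high. I've now viewed all 10 pictures, so from here I'll use numbers only. I'll lower it gently onto the bed.

Request:
send_rows:
  series:
    - [[-35.6,5.2,0],[0,0,0],1]

```text
time_s: 12.3
eef_pos: [0.3855, 0.0406, 0.1605]
eef_rot: [-0.026, 0.071, 0.915, -0.395]
wrist_force: [-0.3, -0.2, -2.2]
opening: 0.208
grasp_force: 60.0
```

That row repeated a turn that counts from the current pose, so the tool over-tilted by about 11°. I'll undo it.

Request:
send_rows:
  series:
    - [[10.6,-1.5,0],[0,0,0],1]
    - [[10.6,-1.5,0],[0,0,-20],1]
    - [[10.6,-1.5,0],[0,0,-40],1]
    - [[10.6,-1.5,0],[0,0,-54],1]
    - [[10.6,-1.5,0],[0,0,-60],1]
    - [[10.6,-1.5,0],[0,0,-60],1]

```text
time_s: 13.05
eef_pos: [0.3837, 0.0421, 0.0974]
eef_rot: [-0.023, 0.069, 0.949, -0.308]
wrist_force: [-0.1, -0.3, -1.2]
opening: 0.216
grasp_force: 59.9
```

```bash
python3 -c "
from br import *
brush('x1',.085)"
```

```text
tcp [0.38373718 0.04211554 0.09740958] H [0.38528341 0.0525862  0.11196892] org [0.4693931  0.04031592 0.05996892] t 13.05 up [0.08590182 0.58170314 0.80885248]
scene brush [0.474 0.047 0.065] 0.82
side brush [0.474 0.044 0.064] 0.8
```

Request:
send_rows:
  series:
    - [[0,0,0],[0,0,-5],1]
    - [[0,0,0],[0,0,-8],1]
    - [[0,0,0],[0,0,-10],1]
    - [[0,0,0],[0,0,-10],1]

```text
time_s: 13.75
eef_pos: [0.3848, 0.0424, 0.0877]
eef_rot: [-0.022, 0.069, 0.949, -0.308]
wrist_force: [5.6, -0.9, 1.1]
opening: 0.214
grasp_force: 59.9
```

Request:
send_rows:
  series:
    - [[0,0,0],[0,0,-2],1]
    - [[0,0,0],[0,0,-2],0.3]
    - [[0,0,0],[0,0,-2],0.0]
    - [[0,0,0],[0,0,-2],-0.2]
    - [[0,0,0],[0,0,-2],-0.2]
    - [[0,0,0],[2,15,19],-0.2]
    - [[0,0,0],[5,35,47],-0.2]
    - [[0,0,0],[8,55,79],-0.2]
    - [[0,0,0],[8,55,79],-0.2]

```text
time_s: 14.88
eef_pos: [0.3935, 0.0987, 0.1683]
eef_rot: [-0.02, 0.069, 0.949, -0.307]
wrist_force: [0.1, -0.3, -0.0]
opening: 0.601
grasp_force: 0.0
```

```bash
python3 -c "
from br import *
brush('x2',.085)"
```

```text
tcp [0.39353606 0.09874705 0.1683106 ] H [0.39499014 0.10919422 0.18289629] org [0.47909983 0.09692394 0.13089629] t 14.875 up [0.08078235 0.58039824 0.81031604]
scene brush [0.478 0.044 0.05 ] 0.96
side brush [0.48  0.039 0.051] 0.79
```

Request:
send_rows:
  series:
    - [[9,-1.3,0],[10,0,40],-0.4]
    - [[18,-2.6,0],[25,-15,80],-0.4]
    - [[27,-3.9,0],[42,-35,105],-0.4]
    - [[35.6,-5.2,0],[57,-53,110],-0.4]
    - [[35.6,-5.2,0],[57,-53,110],-0.4]
    - [[35.6,-5.2,0],[57,-53,110],-0.4]

```text
time_s: 15.82
eef_pos: [0.4477, 0.0439, 0.2749]
eef_rot: [-0.002, 0.073, 0.997, -0.001]
wrist_force: [0.2, -0.4, -0.5]
opening: 0.703
grasp_force: 0.0
```

```bash
python3 - <<'E'
from h import *
o=telemetry.get_obs(); print(o["eef_pos"],o["eef_rot"],o["time_s"])
d=camera("wrist"); im=d["pixels"].astype(int)
for t in ["brush"]: print([(np.round(x["xyz"],3).tolist(),round(x["conf"],2)) for x in spotter.landmark_of(t,"wrist")[:2]])
for r in range(40,290,12):
    row=im[r,235:320]; cc=235+np.where((row[:,0]-row[:,2]>22))[0]
    if len(cc): print(r,len(cc),cc[[0,-1]],[np.round(unproj(d,[[(cc[0]+cc[-1])/2,r]],z)[0,:2],4).tolist() for z in (.103,.112)])
E
```

```text
[0.44773104 0.04394076 0.27493085] [-1.84754789e-03  7.31407362e-02  9.97319694e-01 -6.68375699e-04] 15.825
[]
40 34 [286 319] [[0.3114, 0.0926], [0.3131, 0.0915]]
52 76 [244 319] [[0.3183, 0.0727], [0.3199, 0.0722]]
64 78 [235 312] [[0.3271, 0.0641], [0.3284, 0.0639]]
76 22 [258 279] [[0.3365, 0.0581], [0.3375, 0.0581]]
88 20 [259 278] [[0.3467, 0.0566], [0.3475, 0.0566]]
100 19 [260 278] [[0.3573, 0.0555], [0.3577, 0.0555]]
112 20 [260 279] [[0.368, 0.0544], [0.3681, 0.0545]]
124 19 [261 279] [[0.3789, 0.0533], [0.3787, 0.0534]]
136 20 [261 280] [[0.3901, 0.0522], [0.3896, 0.0523]]
148 40 [237 319] [[0.4025, 0.0578], [0.4016, 0.0577]]
160 22 [261 282] [[0.4131, 0.0498], [0.412, 0.05]]
172 33 [255 287] [[0.4249, 0.0476], [0.4234, 0.0478]]
184 34 [255 288] [[0.437, 0.0463], [0.4352, 0.0466]]
196 33 [255 287] [[0.4493, 0.044], [0.4471, 0.0443]]
208 34 [255 288] [[0.462, 0.0427], [0.4595, 0.0431]]
220 37 [252 299] [[0.4756, 0.045], [0.4726, 0.0453]]
232 40 [254 312] [[0.49, 0.0509], [0.4866, 0.0511]]
244 41 [257 303] [[0.5031, 0.0459], [0.4993, 0.0462]]
256 32 [258 298] [[0.5166, 0.0419], [0.5125, 0.0423]]
268 31 [258 288] [[0.5301, 0.0345], [0.5256, 0.0351]]
```

Request:
send_rows:
  series:
    - [[0,0,1.6],[-25,4,-40],-0.3]
    - [[0,0,1.6],[-49,7,-80],-0.3]
    - [[0,0,1.6],[-49,7,-120],-0.3]
    - [[0,0,1.6],[-49,7,-140],-0.3]
    - [[0,0,1.6],[-49,7,-140],-0.3]
    - [[0,0,1.6],[-49,7,-140],-0.3]

```text
time_s: 16.68
eef_pos: [0.4, 0.0521, 0.1369]
eef_rot: [-0.0, 0.057, 0.998, -0.0]
wrist_force: [0.1, 0.2, 1.3]
opening: 0.652
grasp_force: 0.0
```

Request:
send_rows:
  series:
    - [[0,0,0],[-1,-1,-30],-0.3]
    - [[0,0,0],[-1,-1,-48],-0.3]
    - [[0,0,0],[-1,-1,-53],-0.3]
    - [[0,0,0],[-1,-1,-53],0.2]
    - [[0,0,0],[-1,-1,-53],1]
    - [[0,0,0],[-1,-1,-53],1]
    - [[0,0,0],[-1,-1,-53],1]
    - [[0,0,0],[-1,-1,-53],1]

```text
time_s: 17.68
eef_pos: [0.3996, 0.0503, 0.0845]
eef_rot: [0.001, 0.058, 0.998, -0.0]
wrist_force: [-1.3, 1.3, 6.3]
opening: 0.216
grasp_force: 58.4
```

Request:
send_rows:
  series:
    - [[0,0,0],[0,0,20],1]
    - [[0,0,0],[0,0,50],1]
    - [[0,0,0],[0,0,90],1]
    - [[0,0,0],[0,0,90],1]
    - [[0,0,0],[0,0,90],1]

```text
time_s: 18.3
eef_pos: [0.3982, 0.0504, 0.1727]
eef_rot: [-0.001, 0.058, 0.998, -0.0]
wrist_force: [0.0, -0.2, -2.0]
opening: 0.213
grasp_force: 60.2
```

```bash
python3 - <<'E'
from br import *
brush('x3',.080,-6.7)
for c in ("scene","side"):
    for t in ("brush_rest","offcut_bar","offcut_block","offcut_L"):
        print(c,t,[(np.round(x["xyz"],3).tolist(),round(x["conf"],2)) for x in spotter.landmark_of(t,c)[:1]])
E
```

```text
tcp [0.39819534 0.0503707  0.17274332] H [0.39821772 0.05038034 0.1907433 ] org [0.47767137 0.04104668 0.1387433 ] t 18.3 up [1.24355085e-03 5.35239391e-04 9.99999084e-01]
scene brush [0.475 0.044 0.139] 0.64
side brush [0.474 0.042 0.138] 0.94
scene brush_rest [([0.498, 0.405, -0.004], 0.94)]
scene offcut_bar [([0.553, -0.126, 0.015], 0.84)]
scene offcut_block [([0.464, -0.153, 0.022], 0.74)]
scene offcut_L [([0.412, -0.171, 0.021], 0.44)]
side brush_rest [([0.501, 0.409, 0.002], 0.64)]
side offcut_bar [([0.545, -0.134, 0.023], 0.65)]
side offcut_block [([0.46, -0.15, 0.025], 0.88)]
side offcut_L []
```

Request:
send_rows:
  series:
    - [[0,0,0],[3,40,0],1]
    - [[0,0,4],[6,90,0],1]
    - [[0,0,8],[9,140,0],1]
    - [[0,0,12],[12,190,0],1]
    - [[0,0,15.3],[16,240,0],1]
    - [[0,0,15.3],[19,290,0],1]
    - [[0,0,15.3],[22,330,0],1]
    - [[0,0,15.3],[22,347,0],1]
    - [[0,0,15.3],[22,347,0],1]
    - [[0,0,15.3],[22,347,0],1]

```text
time_s: 20.15
eef_pos: [0.4206, 0.3962, 0.173]
eef_rot: [-0.001, -0.075, 0.997, -0.001]
wrist_force: [-0.0, -0.3, -1.7]
opening: 0.215
grasp_force: 60.1
```

```bash
python3 - <<'E'
from br import *
brush('x4',.080,8.5)
for c in ("scene","side"):
    for t in ("brush_rest",):
        print(c,t,[(np.round(x["xyz"],3).tolist(),round(x["conf"],2)) for x in spotter.landmark_of(t,c)[:1]])
E
```

```text
tcp [0.42061192 0.39615825 0.17303639] H [0.42063186 0.39618799 0.19103635] org [0.49975313 0.40801274 0.13903635] t 20.15 up [0.00110792 0.00165233 0.99999802]
scene brush [0.498 0.412 0.138] 0.86
side brush [ 0.44  -0.232  0.01 ] 0.64
scene brush_rest [([0.499, 0.408, -0.003], 0.76)]
side brush_rest [([0.5, 0.407, 0.002], 0.76)]
```

Request:
send_rows:
  series:
    - [[0,0,0],[0,0,-40],1]
    - [[0,0,0],[0,0,-80],1]
    - [[0,0,0],[0,0,-110],1]
    - [[0,0,0],[0,0,-125],1]
    - [[0,0,0],[0,0,-132],1]
    - [[0,0,0],[0,0,-134],1]
    - [[0,0,0],[0,0,-134],1]

```text
time_s: 21.32
eef_pos: [0.4214, 0.3978, 0.0403]
eef_rot: [0.001, -0.075, 0.997, 0.0]
wrist_force: [0.3, -0.2, -1.5]
opening: 0.215
grasp_force: 60.2
```

Request:
send_rows:
  series:
    - [[0,0,0],[0,0,-2],1]
    - [[0,0,0],[0,0,-3],1]
    - [[0,0,0],[0,0,-3],1]

```text
time_s: 21.7
eef_pos: [0.4214, 0.398, 0.0385]
eef_rot: [0.001, -0.075, 0.997, 0.0]
wrist_force: [-4.4, -1.0, 10.8]
opening: 0.21
grasp_force: 61.7
```

Contact is at the floor height (tip at about 4 mm). Releasing, retreating straight up, and checking.

Request:
send_rows:
  series:
    - [[0,0,0],[0,0,1],0.6]
    - [[0,0,0],[0,0,1],0.2]
    - [[0,0,0],[0,0,1],-0.1]
    - [[0,0,0],[0,0,1],-0.3]
    - [[0,0,0],[0,0,1],-0.3]
    - [[0,0,0],[0,0,30],-0.3]
    - [[0,0,0],[0,0,80],-0.3]
    - [[0,0,0],[0,0,130],-0.3]
    - [[0,0,0],[0,0,180],-0.3]
    - [[0,0,0],[0,0,180],-0.3]

```text
time_s: 22.95
eef_pos: [0.4232, 0.399, 0.2217]
eef_rot: [0.004, -0.075, 0.997, 0.002]
wrist_force: [0.0, 0.0, -1.2]
opening: 0.649
grasp_force: 0.0
```

```bash
python3 - <<'E'
from h import *
print(telemetry.get_obs()["eef_pos"])
for c in ("scene","side","wrist"):
    d=camera(c)
    for t in ("brush","brush_rest","gauge_stop","offcut_bar","offcut_block","offcut_L","sticky_pad","marker","calculator"):
        if c!="wrist" or t[:2]=="br": print(c,t,[(np.round(x["xyz"],3).tolist(),round(x["conf"],2)) for x in spotter.landmark_of(t,c)[:1]])
E
```

```text
[0.42320131 0.3989584  0.22166207]
scene brush [([0.497, 0.413, 0.005], 0.84)]
scene brush_rest [([0.499, 0.405, 0.002], 0.71)]
scene gauge_stop [([0.57, 0.129, 0.06], 0.78)]
scene offcut_bar [([0.55, -0.127, 0.021], 0.55)]
scene offcut_block [([0.466, -0.151, 0.023], 0.87)]
scene offcut_L [([0.515, 0.034, 0.002], 0.47)]
scene sticky_pad [([0.468, 0.222, 0.002], 0.55)]
scene marker [([0.44, -0.232, 0.01], 0.62)]
scene calculator [([0.669, 0.299, -0.0], 0.64)]
side brush [([0.501, 0.409, 0.005], 0.58)]
side brush_rest [([0.499, 0.408, 0.002], 0.69)]
side gauge_stop [([0.572, 0.132, 0.06], 0.71)]
side offcut_bar [([0.548, -0.132, 0.022], 0.54)]
side offcut_block [([0.461, -0.151, 0.026], 0.88)]
side offcut_L [([0.413, -0.169, 0.016], 0.76)]
side sticky_pad [([0.491, -0.158, 0.007], 0.26)]
side marker [([0.442, -0.236, 0.008], 0.65)]
side calculator [([0.671, 0.296, 0.001], 0.93)]
wrist brush [([0.503, 0.413, 0.005], 0.64)]
wrist brush_rest []
```

```bash
python3 -c "
from bench import ctrl
print(ctrl.hand_in())"
```

```text
the job is handed in; nothing more can be done
None
```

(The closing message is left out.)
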